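# Free the transit block of a laboratory balance

### The job

Slide the balance's transport lock to its open end stop, away from the red transit block. Then take the block by its grip and rock it in its tight socket along the lock's line, leaning it clearly first towards the lock's side and then to the other side, to and fro until it frees; finish while holding it still and upright in the gripper, just clear (about two centimetres) above its socket. Leave the lock open and do not disturb the beakers, rocks, pan or weight.

Things in the scene. Friction and masses are not known exactly. Their poses are not given: they have to be found in the camera images.
- balance: White laboratory balance without its pan, fixed to the table: 300 mm (its x) by 240 mm (its y), housing 60 mm high; origin at the centre of its underside, z up, display panel along its -x edge. The transit block sits in the socket in its top; the transport lock on its top lies on the +y side of the block, at the same x.
- socket (a point): Centre of the socket's mouth, level with the top of the housing (60 mm above the table), axes as the balance. The socket is 16 mm deep, 31 mm in x by 50 mm in y. Pulling the block straight up takes 40 to 55 N; tilting it about one sprung bar, then about the other, walks it out a few mm a swing with under 15 N.
- bar_lock_side (a point): Point 20 mm to +y of the socket's centre and 6 mm below its mouth, where a sprung rubber bar running along x presses on the block's side with about 33 N, giving up to 6 mm.
- bar_far_side (a point): The same for the equal bar on the other side, 20 mm to -y of the socket's centre.
- transit_block: Red plastic transit block, about 0.12 kg; origin at the centre of its underside, axes as the balance. Foot 28 mm (x) by 40 mm (y) by 24 mm high, 16 mm of it in the socket at the start; on it a grip 18 mm (x) by 20 mm (y), from 24 to 75 mm above the underside, with a white band near the top. It can lean about the balance's x axis. It is free when its underside is above the socket's mouth.
- block_top (a point): Centre of the top face of the block's grip, 75 mm above its underside.
- lock (a joint): Travel of the transport lock, m: 0 to 0.005 at the start (its steel tongue, 3 mm above, overlaps the block's foot and blocks it), 0.035 at its end stop (open). It slides along the balance's +y, away from the block, with about 3 N, and stays where it is left.
- lock_grip (a point): Centre of the top of the black knob of the transport lock (yellow stripe), 104 mm above the table. The knob is 20 mm (x) by 18 mm (y) by 28 mm high and stands on the flat steel tongue (top of the tongue 76 mm above the table); 75 mm from the block in +y when closed. Axes as the balance.
- beaker_small: Bystander, not to be disturbed: small clear plastic beaker, 64 mm across, 75 mm tall, beside the balance; origin at the centre of its underside.
- beaker_mid: Bystander, not to be disturbed: clear plastic beaker, 76 mm across, 95 mm tall; origin at the centre of its underside.
- beaker_big: Bystander, not to be disturbed: clear plastic beaker, 104 mm across, 135 mm tall; origin at the centre of its underside.
- rock_ochre: Bystander, not to be disturbed: ochre rock sample, 68 mm across, 42 mm tall, beside the balance; origin at the centre of its underside.
- rock_grey: Bystander, not to be disturbed: grey rock sample, 80 mm across, 50 mm tall; origin at the centre of its underside.
- pan: Bystander, not to be disturbed: the balance's round steel pan, 100 mm across, 8 mm thick, lying on the table beside the balance; origin at the centre of its underside.
- weight: Bystander, not to be disturbed: brass calibration weight, 26 mm across, 34 mm tall, standing on the back part of the balance; origin at the centre of its underside.
Things that resemble listed ones, but are neither listed nor needed, are in the scene too. There is more than one size of the transit_block; the job needs the largest.

How it is judged:
On the way, in this order (a step that is already met when the one before it is completed fails the run):
1. the transport lock is at its open end stop while the block is still seated (value of joint lock above 0.031 m and z of transit_block in the frame of balance below 0.047 m), for 0.2 s.
2. the block, still in its socket, leans at least 0.06 rad towards the lock's side (angle between transit_block's own z axis and vertical above 0.06 rad and y of block_top in the frame of balance above -0.045 m and z of transit_block in the frame of balance below 0.06 m), for 0.05 s.
3. the block, still in its socket, leans at least 0.06 rad to the other side (angle between transit_block's own z axis and vertical above 0.06 rad and y of block_top in the frame of balance below -0.045 m and z of transit_block in the frame of balance below 0.06 m), for 0.05 s.
At the end, for the whole second after the job is handed in: The gripper holds the block, still and upright (within 0.2 rad), above its socket (within 30 mm sideways), its underside 5 to 45 mm above the top of the housing; nothing but the fingers carries it; the lock is still open (over 31 mm) (z of transit_block in the frame of balance between 0.065 and 0.105 m and horizontal distance between transit_block and socket below 0.03 m and angle between transit_block's own z axis and vertical below 0.2 rad and linear speed of transit_block below 0.02 m/s and contact force between the fingers and transit_block above 2 N and contact force between transit_block and balance below 0.2 N and value of joint lock above 0.031 m); the arm keeps its last pose, push and grip.
It fails at once if a beaker was moved by more than 25 mm or tipped over (distance of any of beaker_small, beaker_mid, beaker_big from where it was at the start of the episode above 0.025 m or angle between any of beaker_small, beaker_mid, beaker_big's own z axis and vertical above 0.4 rad).
It fails at once if a rock was moved by more than 25 mm or tipped over (distance of any of rock_ochre, rock_grey from where it was at the start of the episode above 0.025 m or angle between any of rock_ochre, rock_grey's own z axis and vertical above 0.4 rad).
It fails at once if the pan or the weight was moved by more than 25 mm or tipped over (distance of any of pan, weight from where it was at the start of the episode above 0.025 m or angle between any of pan, weight's own z axis and vertical above 0.4 rad).
It also fails if it takes over 48 s, if anything falls off the work surface, if the arm or the gripper's body presses on something with over 40 N, if the wrist force passes 120 N, or if a joint passes its speed limit or range.

### The arm

A 7-joint arm with a two-finger parallel gripper is mounted at the origin on the work surface. World frame = base frame: x ahead of the robot, y to its left, z up, the work surface at z = 0. Lengths are in m, angles in rad, forces in N, time in s.
With the tool pointing down it reaches from about 0.4 to 0.875 m from the base axis. Payload 4.4 kg.
Tool frame: the origin (TCP) lies on the centre line of the jaws, within the pads' length; the fingertips stand 8 mm ahead of it and the grasp point (between the pads) lies 11 mm behind it; z points along the fingers, y is the direction in which the jaws open and shut (so a half turn about z gives the same grasp; the last joint's range is limited). The gripper opens to 85 mm and grips with 20 to 120 N. Pads are 22 mm wide; open, the fingers measure 114 mm over their backs; the gripper's body (76 mm by 85 mm) begins 54 mm behind the grasp point. The pads swing forward as they close: fully open they stand 13 mm farther back than shut.
Start: joints at [-1.334, 0.628, 0.038, 1.517, -0.027, 0.996, -0.02], TCP at [0.194, 0.62, 0.239] pointing down, gripper open.
Joint ranges: [-3.06, 3.06], [-0.37, 2.12], [-1.25, 1.32], [0.18, 2.47], [-1.1, 4.24], [0.23, 1.98], [-2.94, 2.94]. Speed limits (rad/s): [2.57, 2.57, 3.14, 3.14, 3.14, 3.14, 3.14].

### API

Orientations are given as a rotation vector (axis times angle).
In Python, from station import env gives the robot as it stands.
- The arm moves only by the tool drive_tool, never from a script. Its arguments are lists of equal length, an entry for each row: "linear": the shift along the tool's x, y, z in cm, a list of three; "delta_rot": the turn, a rotation vector about the tool's x, y, z in rad, a list of three; "fingers": the closure, from 0 (fully open) to 1 (shut). In form: {"linear": [[x, y, z], ...], "delta_rot": [[rx, ry, rz], ...], "fingers": [fingers, ...]}. A call has 1 to 10 rows; each row shifts and turns the commanded pose from where the row before left it, along the tool's axes as they then stand; what a row does not reach is not made up. A row lasts 1/10 s, in which the tool goes at most 50 mm and 8.59 degrees, less where a joint would pass 70% of its speed; a pose out of reach is approached as far as the arm can. A call with a gripper value outside its range is refused whole. The fingers move at their own pace and stop on an object; "force" is the grip in N (left out, the last holds). Time passes only in rows, so rows that do not move let the fingers close. It gives the time, the measured TCP pose, the force and the opening at its end, in the units of the state.
- env.state(): the state, without advancing time (a new reading comes with each control period).
- env.camera(name): name is "side" or "top" or "wrist"; returns (picture, depth): 400x640x3 uint8, red, green, blue; 400x640 float32, m along the optical axis (not along the pixel's ray), 0 where there is no reading.
- env.get_calibration(name): a dict with "camera_matrix" (3x3 intrinsics, pixels), "cam_to_world" (4x4, takes a point from camera to world coordinates); the wrist camera has in their place "mount" (4x4, takes a point from camera to tool coordinates, whose origin is the TCP and whose axes are the flange's). Camera axes: x right, y down, z forward; pixel columns grow to the right and rows downward; lengths in m; the calibration is good to about 2 mm. The wrist camera is an equidistant fisheye: a pixel r from the principal point sees the ray r / f radians off the axis. A picture is of the moment at which its call begins: read the wrist's pose just before it. get_calibration takes no time and is no camera call.
- env.close_job(): hands the job in, once; it reports no verdict.
Trained networks look in the newest picture that a camera, given by its name, has taken for a name from the list of things; names that differ only in an ending like _2 or _b are one class to them, and where a whole thing is asked for, a point or a joint stands for the part that bears it (a point fixed in the world has none). Each returns a list of dicts, best first, with "conf" (0 to 1); they miss things now and then, are a little off and sometimes report something else, mostly with a low value. They report only what shows in the picture. A call takes as long as a camera call. They do not tell look-alikes from the thing itself.
- env.look_for(camera, name): "extent" ([left, top, width, height] in pixels, round what is visible of it).
- env.regions_of(camera, name): "mask" (400x640 bool, what is visible of it) and "extent" ([left, top, width, height] in pixels, round what is visible of it).
- env.landmark_of(camera, name): "uv" ([column, row] in pixels: a listed point, or the origin of a listed thing).
The state is a dict: "clock": time; "joint_pos": joint angles; "qvel": joint speeds; "joint_efforts": joint torques, N m; "tool_pos": TCP position; "orientation": TCP orientation; "ft_force": force on the tool from outside, world axes, zero at the start; "moment": the same for the moment, N m; "opening": finger opening in m.
Only numpy, scipy, OpenCV 4.12 (cv2) and the standard library are available. Lean on these libraries where they do the work, as an engineer would, in place of code of your own. Each camera call takes 0.05 s, during which the arm holds its last target. There are 200 camera calls.

## Working session

There is one attempt and no reset: what is moved stays moved. The work goes in short steps, Python scripts to look and compute and a tool call to move; the robot and the scene stay as the last step left them, time stands still between calls to the robot, and variables do not carry over. Pictures are saved under pics/ and viewed, about 8 in all and at most 12, crops included, and the job is handed in when it is done.

Besides the shell and the picture viewer there is one more tool, called in YAML: its name, and indented under it one key for each argument. drive_tool: Moves the arm, as the interface text tells. Its arguments: {"type":"object","properties":{"linear":{"type":"array","items":{"type":"array","items":{"type":"number"}}},"delta_rot":{"type":"array","items":{"type":"array","items":{"type":"number"}}},"fingers":{"type":"array","items":{"type":"number"}},"force":{"type":"number"}},"required":["linear","delta_rot","fingers"]}

```bash
mkdir -p pics
cat > h.py <<'E'
import numpy as np, cv2
from station import env
from scipy.spatial.transform import Rotation as R
def cal(c):
    k=env.get_calibration(c); return np.array(k["camera_matrix"]),np.array(k["cam_to_world"])
def px2w(c,uv,d):
    K,T=cal(c); p=np.linalg.inv(K)@np.array([uv[0],uv[1],1.])*d
    return (T@np.r_[p,1])[:3]
def pxz(c,uv,z):
    K,T=cal(c); r=T[:3,:3]@(np.linalg.inv(K)@np.array([uv[0],uv[1],1.])); return T[:3,3]+r*(z-T[2,3])/r[2]
def w2px(c,p):
    K,T=cal(c); q=np.linalg.inv(T)@np.r_[p,1]; q=K@q[:3]; return q[:2]/q[2]
E
python3 - <<'E'
from h import *
print(env.state())
for c in("top","side"):
    im,d=env.camera(c); np.save(f"{c}_d.npy",d); cv2.imwrite(f"pics/{c}0.png",im[:,:,::-1])
    for n in("transit_block","block_top","lock_grip","socket","balance","beaker_small","weight"):
        r=env.landmark_of(c,n)
        print(c,n,[(np.round(x["uv"]).tolist(),round(x["conf"],2)) for x in r[:4]])
    for n in("transit_block","lock"):
        print(c,n,[(x["extent"],round(x["conf"],2)) for x in env.look_for(c,n)[:5]])
    print(cal(c)[1].round(3).tolist())
E
```

```text
{'clock': 0.0, 'joint_pos': array([-1.33379648,  0.62932913,  0.03841541,  1.51841626, -0.02698663,
        0.99628446, -0.01998874]), 'qvel': array([-0.00069444,  0.00103419, -0.00091186,  0.0010316 , -0.00228954,
       -0.00039773,  0.00076909]), 'joint_efforts': array([-7.37405189e-04, -5.63406944e+01,  1.22652300e+00, -1.93435371e+01,
        1.11550838e-02,  1.08868699e-02, -7.66978502e-06]), 'tool_pos': array([0.19360012, 0.61983842, 0.23838417]), 'orientation': array([-4.73720727e-01, -3.10539784e+00,  2.98589010e-03]), 'ft_force': array([-0.74457992,  0.04020711, -0.0486589 ]), 'moment': array([-0.0520382 , -0.01881277,  0.00295036]), 'opening': 0.08571104775131613}
top transit_block [([390.0, 164.0], 0.59), ([326.0, 202.0], 0.46)]
top block_top [([280.0, 266.0], 0.49), ([328.0, 197.0], 0.45), ([397.0, 159.0], 0.44)]
top lock_grip [([309.0, 191.0], 0.58)]
top socket [([329.0, 198.0], 0.68)]
top balance [([316.0, 196.0], 0.9)]
top beaker_small [([352.0, 246.0], 0.82), ([182.0, 217.0], 0.51)]
top weight [([306.0, 153.0], 0.5), ([325.0, 200.0], 0.31)]
top transit_block []
top lock [([303.0, 185.1, 20.2, 13.8], 0.41)]
[[0.025, -0.994, 0.108, 0.385], [-1.0, -0.026, -0.004, -0.007], [0.006, -0.107, -0.994, 1.571], [0.0, 0.0, 0.0, 1.0]]
side transit_block [([310.0, 209.0], 0.68), ([395.0, 260.0], 0.56), ([273.0, 176.0], 0.53)]
side block_top [([314.0, 380.0], 0.72), ([393.0, 247.0], 0.56), ([305.0, 186.0], 0.54), ([296.0, 202.0], 0.54)]
side lock_grip [([364.0, 202.0], 0.73), ([295.0, 204.0], 0.47)]
side socket [([308.0, 210.0], 0.47)]
side balance [([303.0, 233.0], 0.58)]
side beaker_small [([364.0, 204.0], 0.56)]
side weight [([250.0, 217.0], 0.46)]
side transit_block [([308.3, 184.5, 9.2, 27.6], 0.69), ([389.1, 243.9, 9.0, 21.8], 0.58)]
side lock [([292.9, 204.0, 16.8, 13.6], 0.77)]
[[-0.994, -0.051, 0.092, 0.412], [-0.105, 0.561, -0.821, 1.01], [-0.009, -0.826, -0.563, 0.772], [0.0, 0.0, 0.0, 1.0]]
```

Run:
```python
import cv2
a=cv2.imread("pics/top0.png")[100:300,140:440]; b=cv2.imread("pics/side0.png")[130:400,160:460]
cv2.imwrite("pics/topc.png",cv2.resize(a,None,fx=2.6,fy=2.6,interpolation=2)); cv2.imwrite("pics/sidec.png",cv2.resize(b,None,fx=2.2,fy=2.2,interpolation=2))
```

```text
(no output)
```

View pics/topc.png

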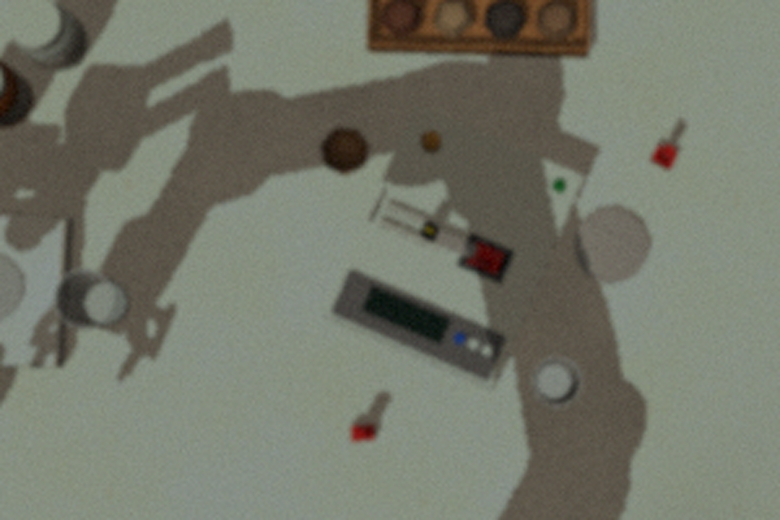

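View pics/sidec.png

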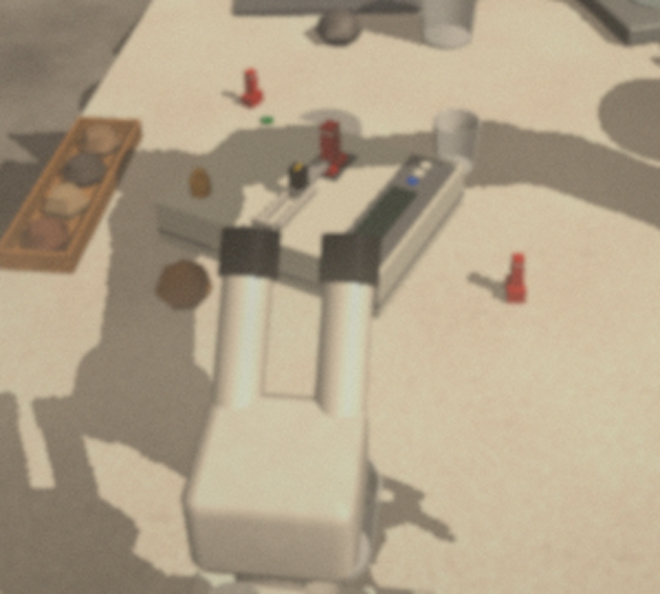

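The pictures show three red candidates, in top-view pixels: the seated block at about (328,199), and small loose look-alikes at (395,160) and (280,266). The wanted block is the one in the socket, next to the lock knob at (306,188). The balance is yawed about -20°. Next I measure it precisely.

Run:
```python
from h import *
im=cv2.imread("pics/top0.png"); d=np.load("top_d.npy")
K,T=cal("top"); v,u=np.mgrid[:400,:640]
P=np.stack([(u-K[0,2])/K[0,0]*d,(v-K[1,2])/K[1,1]*d,d],-1)@T[:3,:3].T+T[:3,3]
roi=(u>240)&(u<350)&(v>150)&(v<260)
m=roi&(P[...,2]>.045)&(P[...,2]<.075)&(d>0)
n,l,s,c=cv2.connectedComponentsWithStats(m.astype(np.uint8)); i=1+np.argmax(s[1:,4]); m=l==i
r=cv2.minAreaRect(P[m][:,:2].astype(np.float32)*1000); print("housing rect mm",r, "z",np.median(P[m][:,2]))
hsv=cv2.cvtColor(im,cv2.COLOR_BGR2HSV).astype(int)
red=roi&((hsv[...,0]<8)|(hsv[...,0]>172))&(hsv[...,1]>150)&(u>310)&(v<215)
for nm,mm in(("red",red),("hi",roi&(P[...,2]>.085)&(d>0))):
    n,l,s,c=cv2.connectedComponentsWithStats(mm.astype(np.uint8))
    for k in range(1,n):
        if s[k,4]>3: print(nm,s[k],c[k].round(1),P[l==k].mean(0).round(4),P[l==k][:,2].max().round(3))
for n_ in("lock_grip","socket","block_top"):
    z={"lock_grip":.104,"socket":.06,"block_top":.119}[n_]
    print(n_,[pxz(c_,x["uv"],z).round(4).tolist() for c_ in("top","side") for x in env.landmark_of(c_,n_)])
cv2.imwrite("pics/blockcrop.png",cv2.resize(np.hstack([im[160:240,270:360],cv2.imread("pics/side0.png")[160:240,270:360]]),None,fx=4.4,fy=4.4,interpolation=2))
```

```text
housing rect mm ((568.7039184570312, 21.35394287109375), (240.30906677246094, 300.8561096191406), 68.12361145019531) z 0.05957103590769153
red [320 193  15  13 109] [327.4 199.1] [ 0.5495 -0.0228  0.0844] 0.123
hi [304 151   5   7  21] [305.5 153.6] [0.6987 0.0538 0.0928] 0.102
hi [302 186   7   7  37] [305. 189.] [0.5791 0.0515 0.1012] 0.11
hi [323 194   8   8  42] [326.8 197.9] [ 0.5502 -0.0203  0.1142] 0.123
lock_grip [[0.5719, 0.0392, 0.104], [0.4054, 0.0251, 0.104], [0.583, 0.0501, 0.104]]
socket [[0.5545, -0.0276, 0.06], [0.5543, 0.011, 0.06]]
block_top [[0.3293, 0.124, 0.119], [0.553, -0.0237, 0.119], [0.6841, -0.2444, 0.119], [0.4726, 0.5659, 0.119], [0.336, 0.2179, 0.119], [0.5643, -0.0148, 0.119], [0.5773, 0.062, 0.119], [0.6765, -0.1384, 0.119]]
```

View pics/blockcrop.png

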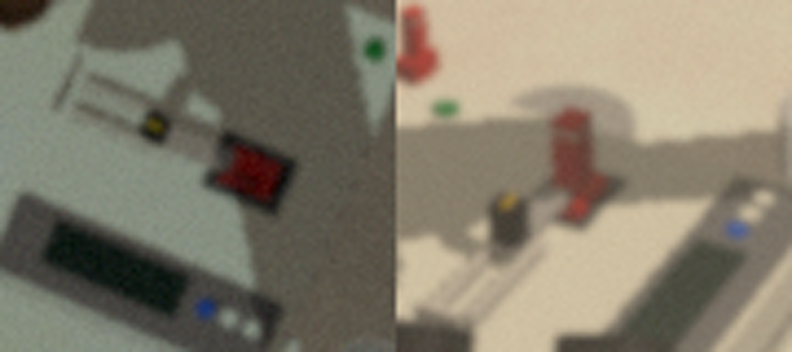

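Picture 3 confirms the choice: the block stands in the dark socket beside the tongue, knob and yellow stripe. The balance has yaw -21.9° and its centre at (0.5687, 0.0214). The socket is at y_b ≈ -0.045 and the knob at y_b ≈ 0.031. A turn of +0.08 rad about tool z makes tool x = -x_b and tool y = +y_b. Next I move above the knob.

drive_tool:
  linear:
    - [0, 0, 0]
    - [-3.2, -2.1, 0]
    - [-3.2, -2.1, 0]
    - [-3.2, -2.1, 0]
    - [-3.2, -2.1, 0]
    - [-3.2, -2.1, 0]
    - [-3.2, -2.1, 0]
    - [-3.2, -2.1, 0]
    - [-3.2, -2.1, 0]
    - [-3.2, -2.1, 0]
  delta_rot:
    - [0, 0, 0.08]
    - [0, 0, 0]
    - [0, 0, 0]
    - [0, 0, 0]
    - [0, 0, 0]
    - [0, 0, 0]
    - [0, 0, 0]
    - [0, 0, 0]
    - [0, 0, 0]
    - [0, 0, 0]
  fingers: [0, 0, 0, 0, 0, 0, 0, 0, 0, 0]
  force: 25

```text
clock: 2.3
tool_pos: [0.3912, 0.3363, 0.2396]
orientation: [0.597, 3.084, 0.001]
ft_force: [0.2, -0.0, 0.3]
opening: 0.0852
```

drive_tool:
  linear:
    - [-3.2, -2.1, 0]
    - [-3.2, -2.1, 0]
    - [-3.2, -2.1, 0]
    - [-3.2, -2.1, 0]
    - [-3.2, -2.1, 0]
    - [-3.2, -2.1, 0]
    - [-3.2, -2.1, 0]
    - [-3.2, -2.1, 0]
    - [-2, -2.8, 0]
    - [0, 0, 0]
  delta_rot:
    - [0, 0, 0]
    - [0, 0, 0]
    - [0, 0, 0]
    - [0, 0, 0]
    - [0, 0, 0]
    - [0, 0, 0]
    - [0, 0, 0]
    - [0, 0, 0]
    - [0, 0, 0]
    - [0, 0, 0]
  fingers: [0, 0, 0, 0, 0, 0, 0, 0.5, 0.5, 0.5]

```text
clock: 3.3
tool_pos: [0.5746, 0.0456, 0.2394]
orientation: [0.611, 3.08, -0.006]
ft_force: [-0.6, -0.8, 0.5]
opening: 0.0441
```

```bash
cat >> h.py <<'E'
YAW=np.deg2rad(-21.88); C=np.array([.5687,.0214,0]); RB=R.from_euler("z",YAW)
def bal(p): return RB.inv().apply(np.asarray(p)-C)
def st():
    s=env.state(); Rt=R.from_rotvec(s["orientation"]); B=RB.inv()*Rt
    print("t",round(s["clock"],2),"bal",(bal(s["tool_pos"])*1000).round(1),"toolaxes in bal",B.as_matrix().round(3).tolist(),"F_b",RB.inv().apply(s["ft_force"]).round(1),"open",round(s["opening"]*1000,1)); return s,Rt
def wray(s,Rt,uv):
    k=env.get_calibration("wrist"); K=np.array(k["camera_matrix"]); M=np.array(k["mount"])
    q=np.array([(uv[0]-K[0,2])/K[0,0],(uv[1]-K[1,2])/K[1,1]]); r=np.linalg.norm(q)
    dr=np.r_[q/r*np.sin(r),np.cos(r)] if r>1e-9 else np.array([0,0,1.])
    return Rt.apply(M[:3,3])+s["tool_pos"], Rt.apply(M[:3,:3]@dr)
def wz(s,Rt,uv,z):
    o,d=wray(s,Rt,uv); return o+d*(z-o[2])/d[2]
E
python3 - <<'E'
from h import *
s,Rt=st()
im,d=env.camera("wrist"); cv2.imwrite("pics/w1.png",im[:,:,::-1]); np.save("w1d.npy",d)
for n,z in(("lock_grip",.104),("block_top",.119),("socket",.06)):
    print(n,[(np.round(x["uv"],1).tolist(),round(x["conf"],2),(bal(wz(s,Rt,x["uv"],z))*1000).round(1).tolist()) for x in env.landmark_of("wrist",n)[:3]])
k=env.get_calibration("wrist"); print(k)
E
```

```text
t 3.3 bal [ -3.6  24.6 239.4] toolaxes in bal [[-1.0, 0.01, 0.003], [0.01, 1.0, -0.003], [-0.003, -0.003, -1.0]] F_b [-0.2 -1.   0.5] open 44.1
lock_grip [([329.0, 194.5], 0.87, [-0.8, 36.4, 104.0])]
block_top [([236.4, 201.4], 0.66, [0.8, -44.8, 119.0]), ([160.9, 337.7], 0.45, [166.2, -158.7, 119.0])]
socket [([251.1, 185.3], 0.86, [-0.4, -43.4, 60.0])]
{'camera_matrix': array([[309.70691629,   0.        , 313.80588158],
       [  0.        , 309.70691629, 199.42684263],
       [  0.        ,   0.        ,   1.        ]]), 'mount': array([[-8.50696797e-04, -9.65845750e-01, -2.59116313e-01,
         6.54902798e-02],
       [ 9.99999602e-01, -8.91304541e-04,  3.92342861e-05,
        -1.42573998e-03],
       [-2.68845815e-04, -2.59116177e-01,  9.65846124e-01,
        -1.34531413e-01],
       [ 0.00000000e+00,  0.00000000e+00,  0.00000000e+00,
         1.00000000e+00]])}
```

View pics/w1.png

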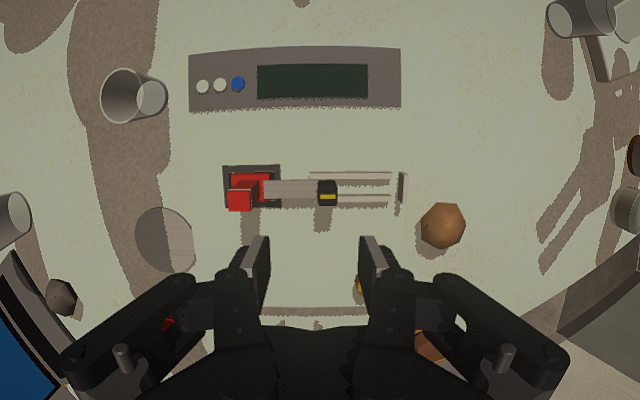

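Wrist view: the block's grip top is at (240,200) in its socket and the knob with the yellow stripe is at (327,193). Bystanders are clear of both. Next I descend on the knob.

drive_tool:
  linear:
    - [-0.4, 1.0, 2]
    - [0, 0, 3]
    - [0, 0, 3]
    - [0, 0, 2.5]
    - [0, 0, 2]
    - [0, 0, 1.6]
    - [0, 0, 1]
    - [0, 0, 0]
  delta_rot:
    - [0, 0, 0]
    - [0, 0, 0]
    - [0, 0, 0]
    - [0, 0, 0]
    - [0, 0, 0]
    - [0, 0, 0]
    - [0, 0, 0]
    - [0, 0, 0]
  fingers: [0.5, 0.5, 0.5, 0.5, 0.5, 0.5, 0.5, 0.5]

```text
clock: 4.3
tool_pos: [0.5795, 0.0617, 0.0871]
orientation: [-0.594, -3.082, 0.0]
ft_force: [-0.9, -0.2, 1.2]
opening: 0.043
```

drive_tool:
  linear:
    - [0, 0, 0]
    - [0, 0, 0]
    - [0, 0, 0]
    - [0, 0, 0]
    - [0, 0, 0]
    - [0, 0, 0]
  delta_rot:
    - [0, 0, 0]
    - [0, 0, 0]
    - [0, 0, 0]
    - [0, 0, 0]
    - [0, 0, 0]
    - [0, 0, 0]
  fingers: [1, 1, 1, 1, 1, 1]
  force: 25

```text
clock: 4.9
tool_pos: [0.5807, 0.0602, 0.0893]
orientation: [0.598, 3.084, 0.0]
ft_force: [-2.1, -0.3, 6.3]
opening: 0.0175
```

```bash
python3 -c "
from h import *; st()"
```

```text
t 4.9 bal [-3.3 40.4 89.3] toolaxes in bal [[-1.0, 0.001, 0.001], [0.001, 1.0, 0.0], [-0.001, 0.0, -1.0]] F_b [-1.9 -1.   6.3] open 17.5
```

drive_tool:
  linear:
    - [0, 0.3, -0.1]
    - [0, 0.5, 0]
    - [0, 0.5, 0]
    - [0, 0.5, 0]
    - [0, 0.4, 0]
    - [0, 0, 0]
    - [0, 0, 0]
  delta_rot:
    - [0, 0, 0]
    - [0, 0, 0]
    - [0, 0, 0]
    - [0, 0, 0]
    - [0, 0, 0]
    - [0, 0, 0]
    - [0, 0, 0]
  fingers: [1, 1, 1, 1, 1, 1, 1]

```text
clock: 5.6
tool_pos: [0.5895, 0.0822, 0.0893]
orientation: [0.596, 3.083, 0.003]
ft_force: [1.4, 0.8, -1.8]
opening: 0.0176
```

```bash
python3 -c "
from h import *; st()"
```

```text
t 5.6 bal [-3.4 64.2 89.3] toolaxes in bal [[-1.0, 0.0, 0.001], [0.0, 1.0, 0.002], [-0.001, 0.002, -1.0]] F_b [ 1.   1.3 -1.8] open 17.6
```

drive_tool:
  linear:
    - [0, 0.2, 0]
    - [0, 0.2, 0]
    - [0, 0, 0]
  delta_rot:
    - [0, 0, 0]
    - [0, 0, 0]
    - [0, 0, 0]
  fingers: [1, 1, 1]

```text
clock: 5.9
tool_pos: [0.5904, 0.0843, 0.0893]
orientation: [0.598, 3.084, -0.001]
ft_force: [-0.8, -1.7, 0.7]
opening: 0.0173
```

```bash
python3 -c "
from h import *; st()"
```

```text
t 5.9 bal [-3.3 66.4 89.3] toolaxes in bal [[-1.0, 0.001, 0.0], [0.001, 1.0, -0.0], [-0.0, -0.0, -1.0]] F_b [-0.1 -1.9  0.7] open 17.3
```

drive_tool:
  linear:
    - [0, 0.2, 0]
    - [0, 0.2, 0]
    - [0, 0, 0]
  delta_rot:
    - [0, 0, 0]
    - [0, 0, 0]
    - [0, 0, 0]
  fingers: [1, 1, 1]

```text
clock: 6.2
tool_pos: [0.5911, 0.0861, 0.0893]
orientation: [-0.599, -3.083, 0.005]
ft_force: [-2.3, -6.6, 2.7]
opening: 0.0176
```

Run:
```python
from h import *
s,Rt=st()
im,d=env.camera("wrist"); cv2.imwrite("pics/w2.png",im[:,:,::-1])
for n,z in(("lock_grip",.104),("block_top",.119),("socket",.06)):
    print(n,[(np.round(x["uv"],1).tolist(),round(x["conf"],2),(bal(wz(s,Rt,x["uv"],z))*1000).round(1).tolist()) for x in env.landmark_of("wrist",n)[:3]])
```

```text
t 6.2 bal [-3.4 68.3 89.3] toolaxes in bal [[-1.0, 0.002, -0.001], [0.002, 1.0, -0.003], [0.001, -0.003, -1.0]] F_b [ 0.3 -7.   2.7] open 17.6
lock_grip []
block_top []
socket []
```

drive_tool:
  linear:
    - [0, 0.2, 0]
    - [0, 0.3, 0]
    - [0, 0, 0]
    - [0, 0, 0]
  delta_rot:
    - [0, 0, 0]
    - [0, 0, 0]
    - [0, 0, 0]
    - [0, 0, 0]
  fingers: [1, 1, 1, 1]

```text
clock: 6.8
tool_pos: [0.5911, 0.0863, 0.0892]
orientation: [-0.602, -3.079, 0.014]
ft_force: [-6.9, -14.9, 7.6]
opening: 0.0172
```

Run:
```python
from h import *
s,Rt=st()
env.camera("top")
for n,z in(("lock_grip",.104),):
    print(n,[(np.round(x["uv"],1).tolist(),round(x["conf"],2),(bal(pxz("top",x["uv"],z))*1000).round(1).tolist()) for x in env.landmark_of("top",n)[:3]])
```

```text
t 6.8 bal [-3.4 68.5 89.2] toolaxes in bal [[-1.0, 0.005, -0.003], [0.005, 1.0, -0.009], [0.003, -0.009, -1.0]] F_b [ -0.9 -16.4   7.6] open 17.2
lock_grip [([351.9, 247.1], 0.64, [-114.8, -182.5, 104.0])]
```

View pics/w2.png

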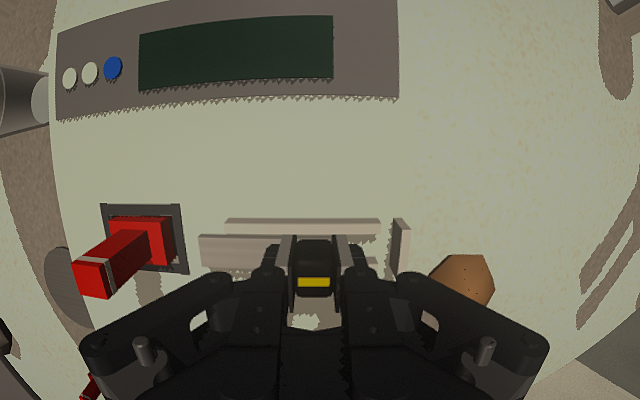

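Wrist picture 5: the knob between the pads is at its end stop, the tongue is clear of the red foot, and the block is still seated. The position held at 68.5 mm while the force rose to 16 N, so the lock is against its stop. I release, rise, and go above the block.

drive_tool:
  linear:
    - [0, 0, 0]
    - [0, 0, 0]
    - [0, 0, 0]
    - [0, -0.4, 0]
    - [0, 0, -3]
    - [0, 0, -4]
    - [0, 0, -4]
  delta_rot:
    - [0, 0, 0]
    - [0, 0, 0]
    - [0, 0, 0]
    - [0, 0, 0]
    - [0, 0, 0]
    - [0, 0, 0]
    - [0, 0, 0]
  fingers: [0.5, 0.5, 0.5, 0.5, 0.5, 0.5, 0.5]

```text
clock: 7.6
tool_pos: [0.5917, 0.0894, 0.2001]
orientation: [-0.597, -3.083, 0.0]
ft_force: [0.6, 0.8, -0.5]
opening: 0.0426
```

drive_tool:
  linear:
    - [0, -3, 0]
    - [0, -3, 0]
    - [0, -3, 0]
    - [0, -2, 0]
    - [0, 0, 0]
    - [0, 0, 0]
    - [0, 0, 0]
    - [0, 0, 0]
  delta_rot:
    - [0, 0, 0]
    - [0, 0, 0]
    - [0, 0, 0]
    - [0, 0, 0]
    - [0, 0, 0]
    - [0, 0, 0]
    - [0, 0, 0]
    - [0, 0, 0]
  fingers: [0.5, 0.5, 0.5, 0.5, 0.5, 0.5, 0.5, 0.5]

```text
clock: 8.4
tool_pos: [0.5516, -0.0112, 0.1992]
orientation: [0.594, 3.085, 0.001]
ft_force: [-0.2, -0.3, -0.9]
opening: 0.0425
```

Run:
```python
from h import *
s,Rt=st()
im,d=env.camera("wrist"); cv2.imwrite("pics/w3.png",im[:,:,::-1])
for n,z in(("lock_grip",.104),("block_top",.119),("socket",.06)):
    print(n,[(np.round(x["uv"],1).tolist(),round(x["conf"],2),(bal(wz(s,Rt,x["uv"],z))*1000).round(1).tolist()) for x in env.landmark_of("wrist",n)[:3]])
# red/dark outline helpers: block top-face by depth
k=env.get_calibration("wrist"); K=k["camera_matrix"]; v,u=np.mgrid[:400,:640]
q=np.stack([(u-K[0,2])/K[0,0],(v-K[1,2])/K[1,1]],-1); r=np.linalg.norm(q,axis=-1)+1e-9
D=np.stack([q[...,0]/r*np.sin(r),q[...,1]/r*np.sin(r),np.cos(r)],-1); D=D/D[...,2:]*d[...,None]
M=k["mount"]; P=Rt.apply((D.reshape(-1,3)@M[:3,:3].T+M[:3,3]))+s["tool_pos"]; B=bal(P).reshape(400,640,3)*1000
hsv=cv2.cvtColor(im,cv2.COLOR_RGB2HSV).astype(int); red=((hsv[...,0]<8)|(hsv[...,0]>172))&(hsv[...,1]>130)
for nm,lo,hi,c,mask in(("blocktop",112,126,(0,-45),red),("foot",62,74,(0,-45),red),("knob",98,110,(0,66),np.ones_like(red))):
    m=mask&(d>0)&(B[...,2]>lo)&(B[...,2]<hi)&(abs(B[...,0]-c[0])<30)&(abs(B[...,1]-c[1])<30)
    b=B[m]
    if len(b): print(nm,m.sum(),np.percentile(b,[2,98],axis=0).round(1).tolist(),b.mean(0).round(1))
```

```text
t 8.4 bal [ -3.7 -36.7 199.2] toolaxes in bal [[-1.0, -0.001, -0.0], [-0.001, 1.0, 0.001], [0.0, 0.001, -1.0]] F_b [-0.1 -0.3 -0.9] open 42.5
lock_grip [([440.1, 208.7], 0.86, [0.3, 65.7, 104.0])]
block_top [([309.6, 215.2], 0.93, [0.3, -41.1, 119.0]), ([181.4, 357.7], 0.63, [153.9, -171.7, 119.0])]
socket []
blocktop 642 [[-8.3, -53.1, 115.9], [8.7, -34.2, 120.2]] [ -0.2 -43.6 118.8]
foot 843 [[-13.9, -62.7, 63.8], [14.0, -24.4, 71.5]] [ -3.5 -42.6  67.6]
knob 483 [[-9.7, 57.6, 99.0], [9.3, 74.2, 105.8]] [ -0.6  65.2 103.4]
```

View pics/w3.png

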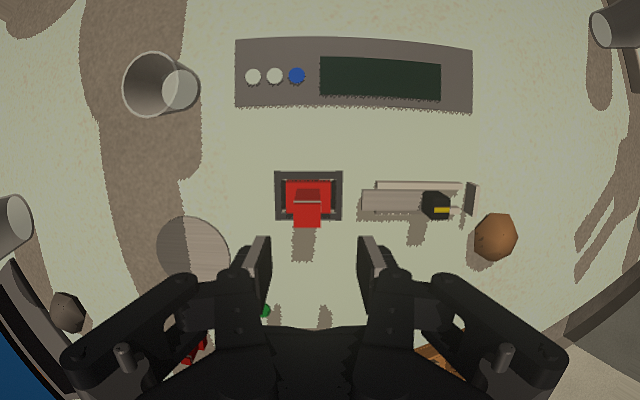

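Picture 6 shows the block upright in the socket at (307,200) and the knob at the stop at (437,205). The depth fit puts the block at balance (0, -43.6) mm and the knob 109 mm away, so the lock is open. Next I descend on the grip.

drive_tool:
  linear:
    - [-0.4, -0.7, 2]
    - [0, 0, 2.5]
    - [0, 0, 2.5]
    - [0, 0, 2]
    - [0, 0, 1.5]
    - [0, 0, 0.6]
    - [0, 0, 0]
  delta_rot:
    - [0, 0, 0]
    - [0, 0, 0]
    - [0, 0, 0]
    - [0, 0, 0]
    - [0, 0, 0]
    - [0, 0, 0]
    - [0, 0, 0]
  fingers: [0.5, 0.5, 0.5, 0.5, 0.5, 0.5, 0.5]

```text
clock: 9.3
tool_pos: [0.5518, -0.0207, 0.0876]
orientation: [-0.597, -3.083, 0.0]
ft_force: [-1.1, 0.6, 0.7]
opening: 0.0429
```

drive_tool:
  linear:
    - [0, 0, 0]
    - [0, 0, 0]
    - [0, 0, 0]
    - [0, 0, 0]
    - [0, 0, 0]
    - [0, 0, 0]
  delta_rot:
    - [0, 0, 0]
    - [0, 0, 0]
    - [0, 0, 0]
    - [0, 0, 0]
    - [0, 0, 0]
    - [0, 0, 0]
  fingers: [1, 1, 1, 1, 1, 1]
  force: 60

```text
clock: 9.9
tool_pos: [0.5536, -0.0193, 0.0896]
orientation: [0.596, 3.082, 0.004]
ft_force: [-0.3, 4.8, 5.3]
opening: 0.0195
```

```bash
python3 -c "
from h import *; st()"
```

```text
t 9.9 bal [  1.1 -43.4  89.6] toolaxes in bal [[-1.0, 0.0, 0.002], [0.0, 1.0, 0.003], [-0.002, 0.003, -1.0]] F_b [-2.1  4.3  5.3] open 19.5
```

Gripped, opening 19.5 mm. First I lean toward the lock side, pivoting about the lock-side bar.

drive_tool:
  linear:
    - [0, 0.14, -0.08]
    - [0, 0.14, -0.08]
    - [0, 0.14, -0.08]
    - [0, 0.14, -0.08]
    - [0, 0, 0]
    - [0, 0, 0]
    - [0, 0, 0]
  delta_rot:
    - [0.04, 0, 0]
    - [0.04, 0, 0]
    - [0.04, 0, 0]
    - [0.04, 0, 0]
    - [0, 0, 0]
    - [0, 0, 0]
    - [0, 0, 0]
  fingers: [1, 1, 1, 1, 1, 1, 1]

```text
clock: 10.6
tool_pos: [0.5559, -0.0139, 0.0919]
orientation: [-0.589, -3.049, 0.239]
ft_force: [2.7, 6.5, 5.0]
opening: 0.0192
```

Run:
```python
from h import *
s,Rt=st()
print(s["moment"])
im,d=env.camera("wrist"); cv2.imwrite("pics/w4.png",im[:,:,::-1])
```

```text
t 10.6 bal [  1.3 -37.5  91.9] toolaxes in bal [[-1.0, -0.0, 0.003], [-0.0, 0.988, -0.155], [-0.002, -0.155, -0.988]] F_b [0.1 7.  5. ] open 19.2
[ 1.3913198  -0.45088836  0.02019158]
```

View pics/w4.png

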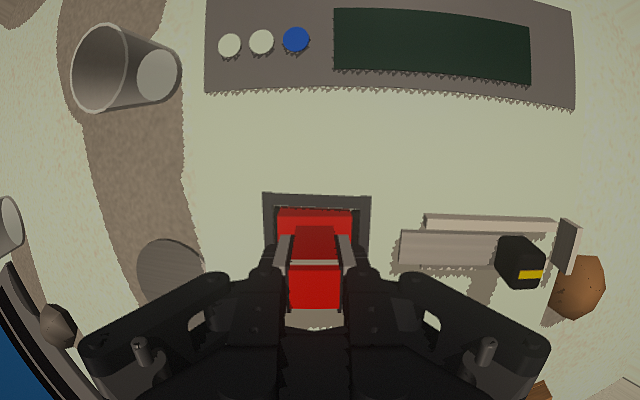

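Picture 7: the block is aligned with the gripper and tilted relative to the socket frame at (317,230). The tool leans 0.156 rad. Now I swing to the other side about the far bar.

drive_tool:
  linear:
    - [0, -0.17, -0.08]
    - [0, -0.17, -0.08]
    - [0, -0.17, -0.08]
    - [0, -0.17, -0.08]
    - [0, -0.17, -0.08]
    - [0, -0.17, -0.08]
    - [0, -0.17, -0.08]
    - [0, -0.17, -0.08]
    - [0, 0, 0]
    - [0, 0, 0]
  delta_rot:
    - [-0.04, 0, 0]
    - [-0.04, 0, 0]
    - [-0.04, 0, 0]
    - [-0.04, 0, 0]
    - [-0.04, 0, 0]
    - [-0.04, 0, 0]
    - [-0.04, 0, 0]
    - [-0.04, 0, 0]
    - [0, 0, 0]
    - [0, 0, 0]
  fingers: [1, 1, 1, 1, 1, 1, 1, 1, 1, 1]

```text
clock: 11.65
tool_pos: [0.5515, -0.0247, 0.0985]
orientation: [0.589, 3.041, 0.253]
ft_force: [6.8, 11.5, -5.1]
opening: 0.0193
```

Run:
```python
from h import *
s,Rt=st()
print(s["moment"])
im,d=env.camera("wrist"); cv2.imwrite("pics/w5.png",im[:,:,::-1])
```

```text
t 11.65 bal [  1.2 -49.2  98.5] toolaxes in bal [[-1.0, 0.0, 0.002], [0.001, 0.986, 0.166], [-0.002, 0.166, -0.986]] F_b [ 2.  13.2 -5.1] open 19.3
[ 2.85697544 -1.60022665 -0.23449366]
```

View pics/w5.png

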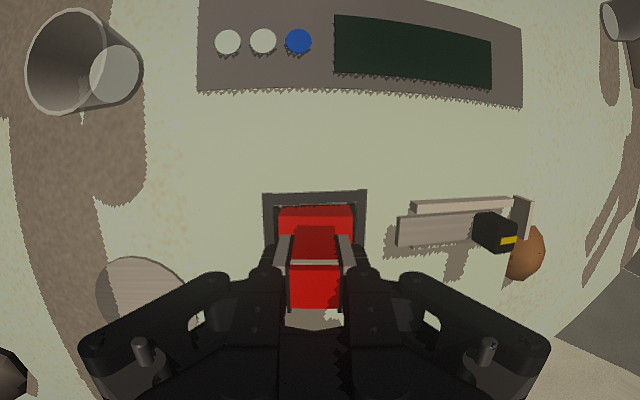

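Picture 8: the tool leans -0.167 rad to the far side with no slip of the block in the grip (white band still at (314,262)), and the block is about 9 mm up. Now I swing back.

drive_tool:
  linear:
    - [0, 0.19, -0.08]
    - [0, 0.19, -0.08]
    - [0, 0.19, -0.08]
    - [0, 0.19, -0.08]
    - [0, 0.19, -0.08]
    - [0, 0.19, -0.08]
    - [0, 0.19, -0.08]
    - [0, 0, 0]
    - [0, 0, 0]
  delta_rot:
    - [0.04, 0, 0]
    - [0.04, 0, 0]
    - [0.04, 0, 0]
    - [0.04, 0, 0]
    - [0.04, 0, 0]
    - [0.04, 0, 0]
    - [0.04, 0, 0]
    - [0, 0, 0]
    - [0, 0, 0]
  fingers: [1, 1, 1, 1, 1, 1, 1, 1, 1]

```text
clock: 12.6
tool_pos: [0.5533, -0.0171, 0.1037]
orientation: [-0.593, -3.055, 0.184]
ft_force: [0.9, -0.4, -0.4]
opening: 0.0193
```

Run:
```python
from h import *
s,Rt=st()
print(s["moment"])
```

```text
t 12.6 bal [ 1.000e-01 -4.150e+01  1.037e+02] toolaxes in bal [[-1.0, 0.002, -0.001], [0.002, 0.993, -0.12], [0.001, -0.12, -0.993]] F_b [ 1.  -0.  -0.4] open 19.3
[ 0.07992093 -0.05588676 -0.03097861]
```

Contact forces are about zero, so the block is free. Now I straighten it and lift.

drive_tool:
  linear:
    - [0, 0, -0.5]
    - [0, 0, -0.5]
    - [0, 0, -0.4]
    - [0, 0, -0.4]
    - [0, -0.1, -0.4]
    - [0, 0, 0]
    - [0, 0, 0]
    - [0, 0, 0]
    - [0, 0, 0]
  delta_rot:
    - [0, 0, 0]
    - [-0.03, 0, 0]
    - [-0.03, 0, 0]
    - [-0.03, 0, 0]
    - [-0.03, 0, 0]
    - [0, 0, 0]
    - [0, 0, 0]
    - [0, 0, 0]
    - [0, 0, 0]
  fingers: [1, 1, 1, 1, 1, 1, 1, 1, 1]

```text
clock: 13.5
tool_pos: [0.5545, -0.0146, 0.1257]
orientation: [-0.597, -3.084, 0.0]
ft_force: [-0.9, -1.0, -1.4]
opening: 0.0191
```

Run:
```python
from h import *
s,Rt=st()
im,d=env.camera("wrist"); cv2.imwrite("pics/w6.png",im[:,:,::-1])
im,d=env.camera("side"); cv2.imwrite("pics/s6.png",cv2.resize(im[130:290,220:420,::-1],None,fx=3,fy=3))
w=cv2.imread("pics/w6.png"); sd=cv2.resize(cv2.imread("pics/s6.png"),(500,400)); cv2.imwrite("pics/c6.png",cv2.resize(np.hstack([w[:,150:600],sd]),(800,337)))
st()
print([(x["uv"],x["conf"],(bal(wz(s,Rt,x["uv"],.104))*1000).round(1)) for x in env.landmark_of("wrist","lock_grip")[:2]])
```

```text
t 13.5 bal [  0.2 -38.7 125.7] toolaxes in bal [[-1.0, 0.0, -0.0], [0.0, 1.0, -0.0], [0.0, -0.0, -1.0]] F_b [-0.4 -1.3 -1.4] open 19.1
t 13.6 bal [  0.2 -38.6 125.6] toolaxes in bal [[-1.0, 0.0, -0.0], [0.0, 1.0, -0.0], [0.0, -0.0, -1.0]] F_b [ 1.1  0.6 -1. ] open 19.3
[([488.6, 236.8], 0.73, array([  0.4,  66.8, 104. ]))]
```

View pics/c6.png

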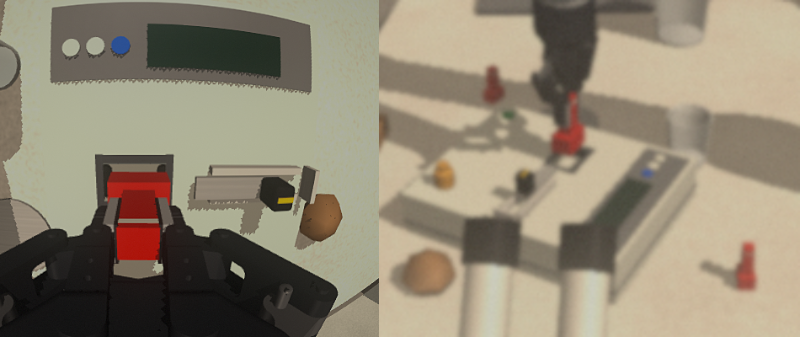

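Picture 9: the block is held upright above the empty socket, which shows beneath it. The knob is still at its stop (y_b 66.8 mm), and weight, rock and beaker are in place. I hand in.

```bash
python3 -c "
from h import *
print(env.close_job())"
```

```text
the job is handed in; nothing more can be done
None
```

I opened the lock, rocked the block free, and handed the job in at about 13.6 s of the 48 s allowed. The hand-in returned no verdict.

- **Lock:** I slid it until it hit its stop, where the position held while the force rose to 16 N. At the end the knob still measured 66.8 mm along the balance's y axis, against about 65 mm when fully open.
- **Rocking:** The tool leaned +0.156 rad towards the lock, then -0.167 rad to the far side, then back to +0.12 rad. By then the wrist force was about zero, so the block was free. It did not slip in the jaws during the two main leans. These leans are read from the tool, not from the block itself.
- **Final hold:** The gripper holds the block upright at 60 N with 19 mm opening. Its underside is about 20 mm above the housing, worked out from the tool height. It sits about 5 mm off the socket centre, within the 30 mm limit.
- **Bystanders:** The weight, ochre rock and small beaker looked undisturbed in the last pictures. I did not check the other beakers, the grey rock or the pan individually at the end.

**Disagreements:** Different measurements put the block between -41 and -46 mm along the balance's y axis. I used -43.6 mm from wrist depth, and the grasp agreed with it. In the top view with the arm in the way, the network marked a beaker as the knob, so I ignored that result.

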